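Set the iris ring to the set tab, taking up the backlash

ROBOT

A 6-joint arm with a two-finger parallel gripper is mounted at the origin on a cart in front of the work surface, level with it; the furniture and walls round the work are solid. World frame = base frame: x ahead of the robot, y to its left, z up, the work surface at z = 0. Lengths are in m, angles in rad, forces in N, time in s.
With the tool pointing down it reaches from about 0.35 to 0.85 m from the base axis. Payload 8.1 kg.
Tool frame: the origin (TCP) lies midway between the tips of the shut fingers; the grasp point (between the pads) lies 19 mm behind it; z points along the fingers, y is the direction in which the jaws open and shut (so a half turn about z gives the same grasp; the last joint's range is limited). The gripper opens to 93 mm and grips with 3 to 60 N. Pads are 15 mm wide; open, the fingers measure 128 mm over their backs; the gripper's body (75 mm by 188 mm) begins 65 mm behind the grasp point.
Start: joints at [1.126, 0.13, 1.488, -0, 1.523, -0.085], TCP at [0.211, 0.562, 0.189] pointing down, gripper open.
Joint ranges: [-2.96, 2.96], [-0.89, 2.26], [0.02, 2.5], [-1.34, 4.48], [0, 2.73], [-2.66, 2.66]. Speed limits (rad/s): [2.39, 2.39, 2.79, 3.14, 3.14, 3.14].

INTERFACE

Orientations are given as a rotation vector (axis times angle).
In Python, from plant import robot gives the robot as it stands. The module is installed in compiled form; this text tells all that it offers.
- The arm moves only by the shell command python3 -m pendant 'ROWS' [FORCE]. ROWS is JSON, a list of rows, each an object with "translation": the shift along the tool's x, y, z in mm, a list of three; "twist": the turn, a rotation vector about the tool's x, y, z in rad, a list of three; "grip": the opening, from -1 (shut) to 1 (fully open). A call has exactly 10 rows; each row shifts and turns the pose as measured when the row begins, along the tool's axes as they then stand; what a row does not reach is not made up. A row lasts 1/10 s, in which the tool goes at most 50 mm and 8.59 degrees, less where a joint would pass 70% of its speed; a pose out of reach is approached as far as the arm can. A call is refused whole if a number of a shift passes 50 or a number of a turn 0.15, either way. A call with a gripper value outside its range is refused whole. The fingers move at their own pace and stop on an object; FORCE is the grip in N (left out, the last holds). Time passes only in rows, so rows that do not move let the fingers close, or fill a call up. It gives the time, the measured TCP pose, the force and the opening at its end, in the units of the state.
- robot.read_state(): the state, without advancing time (a new reading comes with each control period).
- robot.read_camera(name): name is "side" or "top" or "wrist"; returns (picture, depth): 400x640x3 uint8, red, green, blue; 400x640 float32, m along the optical axis (not along the pixel's ray), 0 where there is no reading.
- robot.camera_info(name): a dict with "vertical_fov" (degrees; the focal length in pixels is half the picture's height over the tangent of half this angle, whatever the lens; pixels are square), "cx", "cy" (the principal point, pixels), "cam_to_world" (4x4, takes a point from camera to world coordinates). Camera axes: x right, y up, looking along -z (the intrinsics and any distortion apply to the point x, -y, -z); pixel columns grow to the right and rows downward; lengths in m; the calibration is good to about 2 mm. A picture is of the moment at which its call begins: read the wrist's pose just before it. camera_info takes no time and is no camera call; for the wrist camera it gives the pose at the moment of the call.
- robot.close_job(): hands the job in, once; it reports no verdict.
The state is a dict: "t": time; "q": joint angles; "dq": joint speeds; "joint_torque": joint torques, N m; "tool_pos": TCP position; "orientation": TCP orientation; "force": force on the tool from outside, world axes, zero at the start; "wrist_torque": the same for the moment, N m; "opening": finger opening in m.
Only numpy, scipy, OpenCV 4.12 (cv2) and the standard library are available. Lean on these libraries where they do the work, as an engineer would, in place of code of your own. Each camera call takes 0.05 s, during which the arm holds its last target. There are 200 camera calls.

TASK

Set the iris unit on the bench to its set tab, taking up the backlash first: with a fingertip, push the upright lever post round to the left (clockwise seen from above) until it is fully home at its end stop, then push it back the other way until the lever's pointer lines up with the tip of the arrow-shaped tab clamped on the scale, without ever going past the tab. Only push the post, gently, never pinch it; do not shift the tab, and leave the loose things round the unit where they are. Finish with the hand clear.

Things in the scene. Friction and masses are not known exactly. Their poses are not given: they have to be found in the camera images.
- iris_unit: iris unit bolted to the bench: a grey round base, 160 mm across, with a flat scale (black marks, top face at 16 mm above the bench) on the side that faces the robot. Origin: centre of its underside, on the bench, on the vertical axis about which ring and tab turn. Its -x axis points through the middle of the scale, roughly toward the robot; z up. The ring on top is 75 mm across and its top face is 32 mm above the bench
- iris_ring (a joint): angle of the ring with its lever, rad. 0 = left end stop (post 0.95 rad left of the middle of the scale, seen from the robot), growing counter-clockwise from above: the post comes toward the robot, then goes right; 1.9 = right stop. Dry friction (about 3 N at the post), no spring, stays where left. The stops are hard. It always starts between the left stop and the tab
- post_top (a point): centre of the top of the lever's upright round steel post: 12 mm across, 52 mm from the unit's axis, standing free from 26 mm to 85 mm above the bench. It may be pushed anywhere on its side, sideways along its arc
- pointer (a point): tip of the thin pointer at the outer end of the lever, 66 mm from the unit's axis, in the same radial line as the post, 20 mm above the bench
- mark (a point): inner tip of the arrow-shaped steel tab (set tab, 20 mm wide) clipped on the rim of the scale, 68 mm from the unit's axis, 20 mm above the bench; the tab, with its small thumb screw, is at most 27 mm high and reaches out to 90 mm from the axis. Its x axis points radially outward, y along the arc counter-clockwise seen from above, z up. It is stiff on the rim but moves if knocked
- spare_ring: loose spare aluminium aperture ring lying flat, 75 mm across, 12 mm high; a bystander, leave it alone. Origin: centre of its underside
- insert: loose pale brass cylinder with small bores in its top, standing upright, 26 mm across, 45 mm high; a bystander, leave it alone. Origin: centre of its underside
- spool: loose solder spool standing on its flange, 58 mm across, 36 mm high; a bystander, leave it alone. Origin: centre of its underside
- driver: loose screwdriver lying flat, 178 mm long, 22 mm thick; a bystander, leave it alone. Origin: centre of its underside
- pen: loose pen lying flat in front of the unit, 135 mm long, 17 mm thick; a bystander, leave it alone. Origin: centre of its underside
- tweezers_loose: loose tweezers lying flat, 124 mm long, 10 mm high; a bystander, leave it alone. Origin: centre of its underside

How it is judged:
By the outcome, as a careful person would: the job done as asked, in the order asked, and still so for the second after the job is handed in, with the robot touching nothing.
It also fails if it takes over 54 s, if anything falls off the work surface, if the arm or the gripper's body presses on something with over 40 N, if the wrist force passes 120 N, or if a joint passes its speed limit or range.

## Working session

There is one attempt and no reset: what is moved stays moved. The work goes in short steps, Python scripts to look and compute and a shell command to move; the robot and the scene stay as the last step left them, time stands still between calls to the robot, and variables do not carry over. Pictures are saved under pics/ and viewed, about 8 in all and at most 12, crops included, and the job is handed in when it is done.

```bash
mkdir -p pics; cat > h.py <<'E'
import numpy as np, cv2
from plant import robot
from scipy.spatial.transform import Rotation as R
def snap(n,f):
    i=robot.camera_info(n); im,d=robot.read_camera(n); np.savez('pics/'+f,im=im,d=d,**{k:np.array(v) for k,v in i.items()})
    cv2.imwrite('pics/'+f+'.png',im[:,:,::-1]); return im,d,i
def load(f): return dict(np.load('pics/'+f+'.npz',allow_pickle=True))
def ray(i,u,v):
    f=200/np.tan(np.radians(float(i['vertical_fov']))/2); T=np.array(i['cam_to_world'])
    d=np.array([(u-float(i['cx']))/f,-(v-float(i['cy']))/f,-1]); return T[:3,3],T[:3,:3]@d
def at_z(i,u,v,z):
    o,d=ray(i,u,v); return o+d*(z-o[2])/d[2]
def at_d(i,D,u,v):
    o,d=ray(i,u,v); return o+d*D[int(v),int(u)]
def proj(i,p):
    f=200/np.tan(np.radians(float(i['vertical_fov']))/2); T=np.array(i['cam_to_world'])
    c=T[:3,:3].T@(np.array(p)-T[:3,3]); return float(i['cx'])+f*c[0]/-c[2], float(i['cy'])-f*c[1]/-c[2]
E
python3 - <<'E'
from h import *
s=robot.read_state(); print(s['t'],s['tool_pos'],s['orientation'],s['opening'])
print({k:v for k,v in robot.camera_info('top').items()})
print({k:v for k,v in robot.camera_info('wrist').items()})
snap('top','top0'); snap('side','side0')
a=cv2.imread('pics/top0.png')
E
```

```text
0.0 [0.21095234 0.56101442 0.18771281] [-5.62010041e-01 -3.09043411e+00  2.79237755e-03] 0.09311198827916033
{'vertical_fov': 55.93773072998145, 'cx': 323.4760012213931, 'cy': 194.19502839805241, 'cam_to_world': array([[ 1.39339409e-02,  9.96282426e-01, -8.50127829e-02,
         4.02095772e-01],
       [-9.99902799e-01,  1.39250295e-02, -6.97828096e-04,
         6.99893771e-02],
       [ 4.88571645e-04,  8.50142430e-02,  9.96379616e-01,
         9.41316334e-01],
       [ 0.00000000e+00,  0.00000000e+00,  0.00000000e+00,
         1.00000000e+00]])}
{'vertical_fov': 66.2572713826089, 'cx': 321.1408986310076, 'cy': 195.91647749975886, 'cam_to_world': array([[ 0.35216268, -0.90871135, -0.22410964,  0.14915285],
       [ 0.93593629,  0.34136183,  0.08657577,  0.58595379],
       [-0.00216991, -0.2402411 ,  0.97071082,  0.38544586],
       [ 0.        ,  0.        ,  0.        ,  1.        ]])}
```

View pics/top0.png

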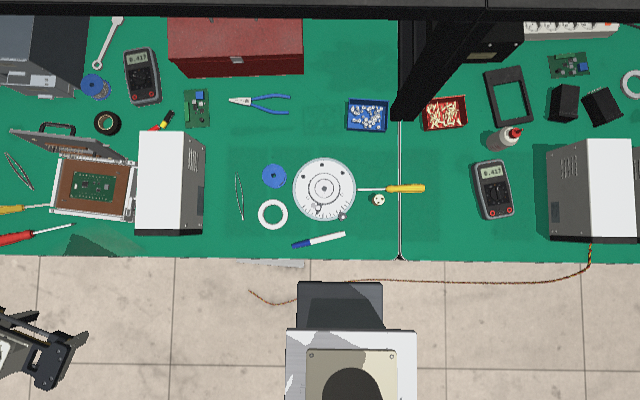

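The top view shows the iris unit at about (324,188), the tab near (343,216), the pen in front of it and the spare ring, spool, driver and insert around it. Next I'll zoom in.

```bash
python3 - <<'E'
from h import *
t=load('top0'); s=load('side0')
c=t['im'][150:240,264:394,::-1]; c=cv2.resize(c,None,fx=6,fy=6,interpolation=cv2.INTER_CUBIC)
cv2.imwrite('pics/c0.png',c)
for u,v in [(324,188),(324,170),(310,188),(274,176),(378,199),(320,240),(272,215)]: print(u,v,at_d(t,t['d'],u,v).round(4))
g=cv2.cvtColor(t['im'],cv2.COLOR_RGB2GRAY)
# side cam: where is the unit
C=at_z(t,324,188,.032); print(C, proj(s,C), s['cam_to_world'][:3,3])
E
```

```text
324 188 [0.4961 0.0696 0.0194]
324 170 [0.5416 0.0702 0.0141]
310 188 [0.4944 0.1036 0.0308]
274 176 [ 0.527   0.1962 -0.0025]
378 199 [ 0.4688 -0.0594  0.0463]
320 240 [0.3687 0.0776 0.0144]
272 215 [ 4.285e-01  1.985e-01 -4.000e-04]
[0.49478315 0.0695651  0.032     ] (np.float64(315.6702957629606), np.float64(221.0199169576521)) [ 0.31570277 -0.62595768  0.52853192]
```

View pics/c0.png

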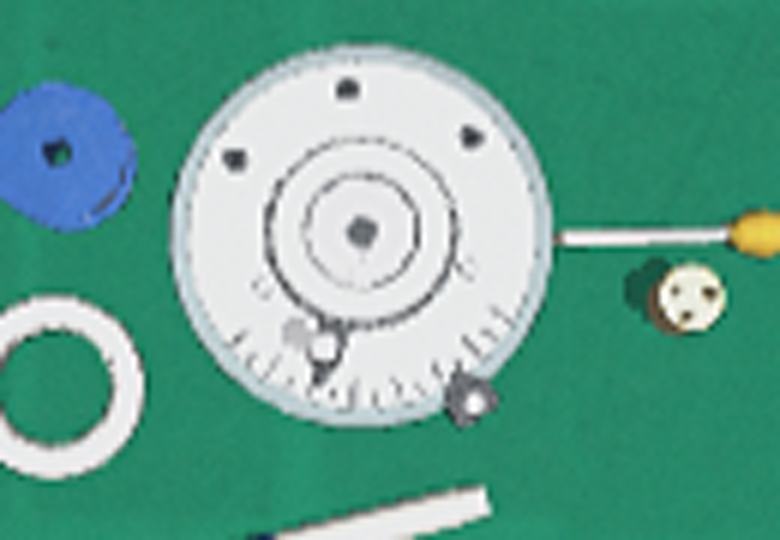

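View pics/side0.png

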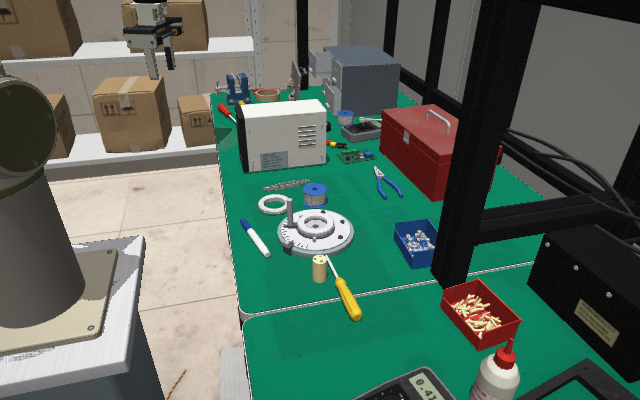

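The side view shows the unit at (316,231) with its upright post at (290,212), and the insert, driver and pen near it. I'll check the clearance of the white instrument box along the path, then move across.

```bash
python3 - <<'E'
from h import *
t=load('top0')
P=np.array([[at_d(t,t['d'],u,v) for u in range(100,260,2)] for v in range(100,260,2)]).reshape(-1,3)
m=P[(P[:,2]>.06)&(P[:,1]>.15)&(P[:,1]<.7)]
print(m.min(0),m.max(0))
# unit centre
for z,(u,v) in [(.016,(264+362/6,150+235/6)),(.032,(264+362/6,150+232/6))]: print(at_z(t,u,v,z))
c=at_z(t,264+362/6,150+235/6,.016)[:2]
for n,z,(u,v) in [('post',.085,(325,345)),('ptr',.02,(318,382)),('tab',.02,(462,378)),('s1',.016,(262,289)),('s2',.016,(466,267))]:
  p=at_z(t,264+u/6,150+v/6,z); d=p[:2]-c; print(n,p,np.hypot(*d),np.arctan2(d[1],d[0])%(2*np.pi))
E
```

```text
[0.38019164 0.36767748 0.06015535] [0.59977994 0.5964111  0.18674088]
[0.49353137 0.06869489 0.016     ]
[0.49316905 0.06873402 0.032     ]
post [0.44461398 0.08224318 0.085     ] 0.05075891262281172 2.8714027180170216
ptr [0.43272119 0.08579641 0.02      ] 0.06316913887069282 2.867445652405321
tab [0.43516801 0.0271553  0.02      ] 0.07163671380538711 3.7601550649212387
s1 [0.47068257 0.10944205 0.016     ] 0.04671614639509273 2.081852195508645
s2 [0.48091754 0.02578061 0.016     ] 0.04472967947437022 4.426509517557716
```

```bash
python3 -m pendant '[{"translation":[-17,-46,0],"twist":[0,0,0],"grip":-1},{"translation":[-17,-46,0],"twist":[0,0,0],"grip":-1},{"translation":[-17,-46,0],"twist":[0,0,0],"grip":-1},{"translation":[-17,-46,0],"twist":[0,0,0],"grip":-1},{"translation":[-17,-46,0],"twist":[0,0,0],"grip":-1},{"translation":[-45,-20,0],"twist":[0,0,0],"grip":-1},{"translation":[-45,-20,0],"twist":[0,0,0],"grip":-1},{"translation":[-45,-20,0],"twist":[0,0,0],"grip":-1},{"translation":[-45,-20,0],"twist":[0,0,0],"grip":-1},{"translation":[-45,-20,0],"twist":[0,0,0],"grip":-1}]' 10
```

```text
t: 1.1
tool_pos: [0.3825, 0.134, 0.1807]
orientation: [-0.544, -3.091, 0.019]
force: [-0.1, 0.9, 0.0]
opening: 0.0173
```

```bash
python3 -m pendant '[{"translation":[-24,-18,0],"twist":[0,0,0],"grip":-1},{"translation":[-24,-18,0],"twist":[0,0,0],"grip":-1},{"translation":[-21,-17,0],"twist":[0,0,0],"grip":-1},{"translation":[0,0,0],"twist":[0,0,0],"grip":-1},{"translation":[0,0,0],"twist":[0,0,0],"grip":-1},{"translation":[0,0,0],"twist":[0,0,0],"grip":-1},{"translation":[0,0,0],"twist":[0,0,0],"grip":-1},{"translation":[0,0,0],"twist":[0,0,0],"grip":-1},{"translation":[0,0,0],"twist":[0,0,0],"grip":-1},{"translation":[0,0,0],"twist":[0,0,0],"grip":-1}]'
python3 -c "
from h import *
snap('wrist','w1')"
```

```text
t: 2.1
tool_pos: [0.4305, 0.0551, 0.1791]
orientation: [-0.55, -3.086, 0.02]
force: [-0.4, -0.4, 0.1]
opening: 0.0003
```

View pics/w1.png

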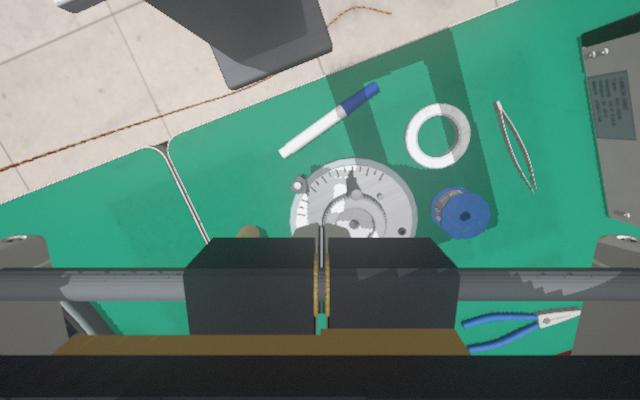

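The wrist view shows the unit at the centre, with the tab at (299,185), the pointer near (352,175), and the fingertips at (323,230). I'll crop it to measure.

```bash
python3 - <<'E'
from h import *
w=load('w1'); c=w['im'][150:245,275:430,::-1]
cv2.imwrite('pics/c1.png',cv2.resize(c,None,fx=5,fy=5,interpolation=cv2.INTER_CUBIC))
c=(.4934,.0687)
for n,p in [('ctr',(*c,.032)),('post',(.4446,.0822,.085)),('ptr',(.4327,.0858,.02)),('tab',(.435,.027,.02))]:
  u,v=proj(w,p); print(n,(u-275)*5,(v-150)*5)
E
```

```text
ctr 380.04904361905375 378.4564276711443
post 386.3349356878186 223.3043332891468
ptr 361.0321913291679 107.6642693662238
tab 131.32625806834284 200.37838447417258
```

View pics/c1.png

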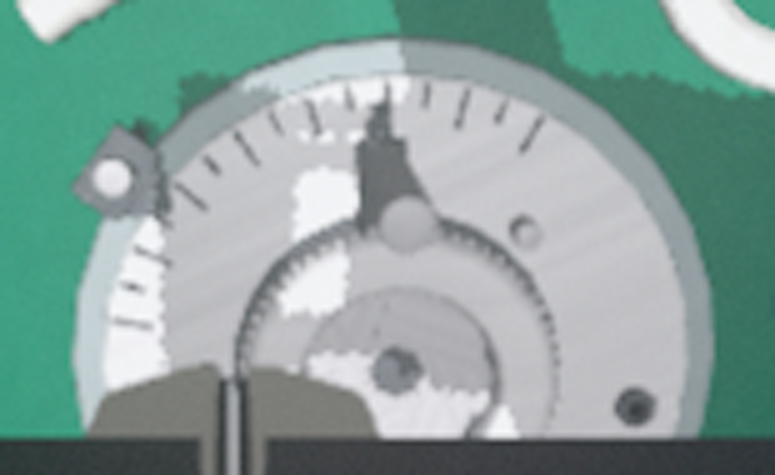

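```bash
python3 - <<'E'
from h import *
w=load('w1'); f=lambda u,v,z: at_z(w,275+u/5,150+v/5,z)
# base rim circle: outer edge points (z~.0?) via tick plane; centre by bore
c=f(396,370,.032); print('c',c)
for n,u,v,z in [('post',408,220,.085),('ptr',380,90,.02),('tab',163,210,.02),('screw',112,180,.027)]:
  p=f(u,v,z); d=(p-c)[:2]; print(n,p.round(4),np.hypot(*d),np.arctan2(d[1],d[0])%(2*np.pi))
print('tip', proj(w,robot.read_state()['tool_pos']))
E
```

```text
c [0.49269026 0.07292787 0.032     ]
post [0.4454 0.0864 0.085 ] 0.04914894258497631 2.864152171417862
ptr [0.4303 0.0913 0.02  ] 0.06507222875417604 2.8548021975333087
tab [0.4398 0.0333 0.02  ] 0.06610244201219051 3.7849038583223273
screw [0.4276 0.0256 0.027 ] 0.08046530274790198 3.770692237207691
tip (np.float64(319.47622113400547), np.float64(221.2749272302105))
```

```bash
python3 -m pendant '[{"translation":[-4,-1,0],"twist":[0,0,-0.07],"grip":-1},{"translation":[0,0,30],"twist":[0,0,0],"grip":-1},{"translation":[0,0,30],"twist":[0,0,0],"grip":-1},{"translation":[0,0,30],"twist":[0,0,0],"grip":-1},{"translation":[0,0,30],"twist":[0,0,0],"grip":-1},{"translation":[0,0,14],"twist":[0,0,0],"grip":-1},{"translation":[0,0,0],"twist":[0,0,0],"grip":-1},{"translation":[0,0,0],"twist":[0,0,0],"grip":-1},{"translation":[0,0,0],"twist":[0,0,0],"grip":-1},{"translation":[0,0,0],"twist":[0,0,0],"grip":-1}]'
python3 -c "
from h import *
im,d,i=snap('wrist','w2')
t,_,_=snap('top','t2')
a=cv2.resize(t[150:240,264:394,::-1],(520,360),interpolation=2)
b=im[0:300,120:640,::-1]
cv2.imwrite('pics/c2.png',cv2.resize(np.vstack([b,a]),None,fx=.9,fy=.9))"
```

```text
t: 3.15
tool_pos: [0.4363, 0.0523, 0.0451]
orientation: [0.435, 3.11, -0.017]
force: [-0.9, 0.3, -0.1]
opening: 0.0007
```

View pics/c2.png

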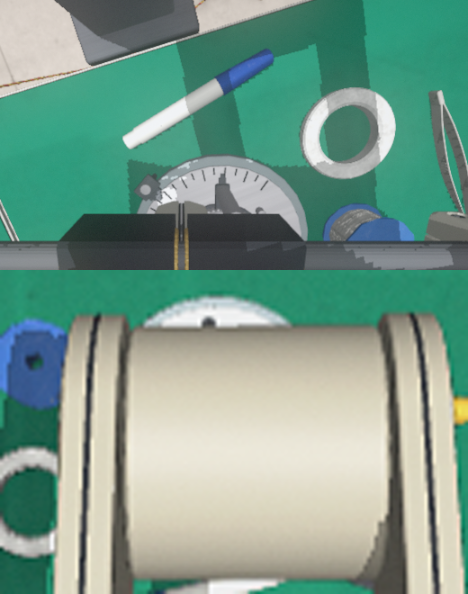

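The wrist view shows the post just right of the fingertips, with the pointer at (222,180) and the tab at (148,187) visible. The arm hides the top view here. I'll start pushing left.

```bash
python3 -m pendant '[{"translation":[0,2.5,0],"twist":[0,0,0],"grip":-1},{"translation":[0,2.5,0],"twist":[0,0,0],"grip":-1},{"translation":[0,2.5,0],"twist":[0,0,0],"grip":-1},{"translation":[1.2,2.6,0],"twist":[0,0,0.05],"grip":-1},{"translation":[1.2,2.6,0],"twist":[0,0,0.05],"grip":-1},{"translation":[1.2,2.6,0],"twist":[0,0,0.05],"grip":-1},{"translation":[1.2,2.6,0],"twist":[0,0,0.05],"grip":-1},{"translation":[1.2,2.6,0],"twist":[0,0,0.05],"grip":-1},{"translation":[1.2,2.6,0],"twist":[0,0,0.05],"grip":-1},{"translation":[1.2,2.6,0],"twist":[0,0,0.05],"grip":-1}]'
cat > geo.py <<'E'
from h import *
s=robot.read_state(); p=s['tool_pos']; X=R.from_rotvec(s['orientation']).as_matrix()
az=np.arctan2(X[1,0],X[0,0])%(2*np.pi)
d=X.T@(np.array([.493,.070,p[2]])-p)
print('az',az.round(3),'axis in tool mm',(d*1000).round(1),'tilt',X[:2,2].round(3),'F tool',(X.T@s['force']).round(2),p)
E
python3 geo.py
```

```text
t: 4.25
tool_pos: [0.4396, 0.0795, 0.0466]
orientation: [0.988, 2.976, -0.023]
force: [-1.1, -3.2, 1.7]
opening: 0.0006
az 2.501 axis in tool mm [-48.5  24.3   0.2] tilt [ 0.001 -0.016] F tool [-1.05 -3.27 -1.65] [0.43958903 0.07947492 0.04656249]
```

```bash
python3 -m pendant '[{"translation":[0.7,1.05,0],"twist":[0,0,0.02],"grip":-1},{"translation":[0.7,1.05,0],"twist":[0,0,0.02],"grip":-1},{"translation":[0.7,1.05,0],"twist":[0,0,0.02],"grip":-1},{"translation":[0.7,1.05,0],"twist":[0,0,0.02],"grip":-1},{"translation":[0.7,1.05,0],"twist":[0,0,0.02],"grip":-1},{"translation":[0.7,1.05,0],"twist":[0,0,0.02],"grip":-1},{"translation":[0.7,1.05,0],"twist":[0,0,0.02],"grip":-1},{"translation":[0.7,1.05,0],"twist":[0,0,0.02],"grip":-1},{"translation":[0.7,1.05,0],"twist":[0,0,0.02],"grip":-1},{"translation":[0.7,1.05,0],"twist":[0,0,0.02],"grip":-1}]';python3 geo.py
```

```text
t: 5.25
tool_pos: [0.4421, 0.092, 0.0468]
orientation: [1.298, 2.851, -0.024]
force: [0.0, -3.2, 1.8]
opening: 0.0008
az 2.287 axis in tool mm [-50.   24.    0.5] tilt [ 0.002 -0.018] F tool [-2.43 -2.05 -1.76] [0.44210308 0.09195374 0.04681172]
```

```bash
python3 -m pendant '[{"translation":[0.3,0.8,0],"twist":[0,0,0.01],"grip":-1},{"translation":[0.3,0.8,0],"twist":[0,0,0.01],"grip":-1},{"translation":[0.3,0.8,0],"twist":[0,0,0.01],"grip":-1},{"translation":[0.3,0.8,0],"twist":[0,0,0.01],"grip":-1},{"translation":[0.3,0.8,0],"twist":[0,0,0.01],"grip":-1},{"translation":[0.3,0.8,0],"twist":[0,0,0.01],"grip":-1},{"translation":[0.3,0.8,0],"twist":[0,0,0.01],"grip":-1},{"translation":[0.3,0.8,0],"twist":[0,0,0.01],"grip":-1},{"translation":[0.3,0.8,0],"twist":[0,0,0.01],"grip":-1},{"translation":[0.3,0.8,0],"twist":[0,0,0.01],"grip":-1}]';python3 geo.py
```

```text
t: 6.25
tool_pos: [0.4465, 0.0998, 0.0467]
orientation: [1.452, 2.775, -0.024]
force: [-3.5, -5.3, 3.6]
opening: 0.0004
az 2.178 axis in tool mm [-51.   21.2   0.6] tilt [ 0.001 -0.018] F tool [-2.43 -5.92 -3.54] [0.44654968 0.09979478 0.04667757]
```

```bash
python3 -m pendant '[{"translation":[0.3,1,0],"twist":[0,0,0.01],"grip":-1},{"translation":[0.3,1,0],"twist":[0,0,0.01],"grip":-1},{"translation":[0.3,1,0],"twist":[0,0,0.01],"grip":-1},{"translation":[0.3,1,0],"twist":[0,0,0.01],"grip":-1},{"translation":[0.3,1,0],"twist":[0,0,0.01],"grip":-1},{"translation":[0,0,0],"twist":[0,0,0],"grip":-1},{"translation":[0,0,0],"twist":[0,0,0],"grip":-1},{"translation":[0,0,0],"twist":[0,0,0],"grip":-1},{"translation":[0,0,0],"twist":[0,0,0],"grip":-1},{"translation":[0,0,0],"twist":[0,0,0],"grip":-1}]';python3 geo.py; python3 -c "
from h import *
im,d,i=snap('wrist','w3')
b=im[60:260,160:480,::-1]
cv2.imwrite('pics/c3.png',cv2.resize(b,None,fx=2.5,fy=2.5,interpolation=2))"
```

```text
t: 7.25
tool_pos: [0.4456, 0.1, 0.0468]
orientation: [1.532, 2.737, -0.043]
force: [-0.6, -3.6, 2.7]
opening: 0.0006
az 2.121 axis in tool mm [-50.3  24.7   0.3] tilt [-0.009 -0.026] F tool [-2.81 -2.43 -2.62] [0.44564812 0.0999919  0.04684059]
```

View pics/c3.png

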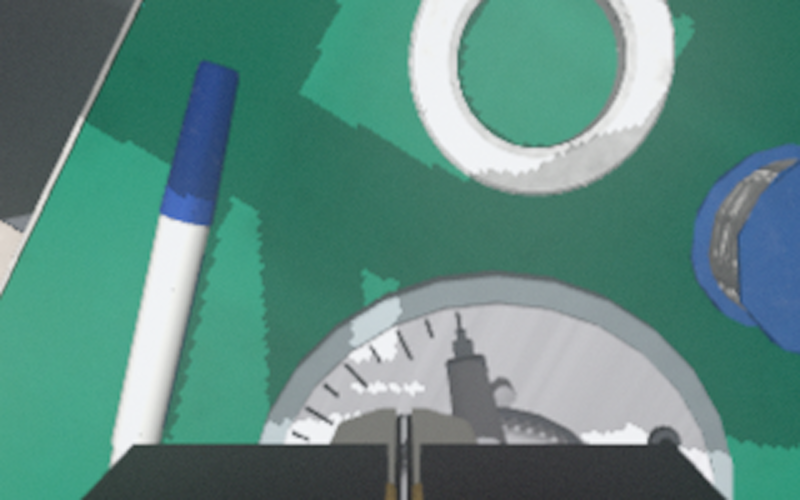

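The wrist view shows the pointer at (458,318), beyond the last tick, with the lever against the stop pin at (503,388). I'll do one confirming push with steady force.

```bash
python3 -m pendant '[{"translation":[0,1.5,0],"twist":[0,0,0],"grip":-1},{"translation":[0,1.5,0],"twist":[0,0,0],"grip":-1},{"translation":[0,2,0],"twist":[0,0,0],"grip":-1},{"translation":[0,2,0],"twist":[0,0,0],"grip":-1},{"translation":[0,2,0],"twist":[0,0,0],"grip":-1},{"translation":[0,2,0],"twist":[0,0,0],"grip":-1},{"translation":[0,2,0],"twist":[0,0,0],"grip":-1},{"translation":[0,2,0],"twist":[0,0,0],"grip":-1},{"translation":[0,2,0],"twist":[0,0,0],"grip":-1},{"translation":[0,2,0],"twist":[0,0,0],"grip":-1}]';python3 geo.py; python3 -c "
from h import *
w3=load('w3'); im,d,i=snap('wrist','w4')
f=lambda w,u,v: at_z(w,160+u/2.5,60+v/2.5,.02)
p=f(w3,458,318); print(p); q=p[:2]-[.493,.072]; print(np.hypot(*q),np.arctan2(q[1],q[0]))
b=np.hstack([x[170:250,290:410,::-1] for x in (w3['im'],im)])
cv2.imwrite('pics/c4.png',cv2.resize(b,None,fx=3.3,fy=3.3,interpolation=2))"
```

```text
t: 8.3
tool_pos: [0.4448, 0.0996, 0.0471]
orientation: [-1.525, -2.722, 0.101]
force: [-12.4, -8.9, 13.9]
opening: 0.0005
az 2.121 axis in tool mm [-50.4  25.6  -1. ] tilt [-0.049 -0.047] F tool [ -1.31 -16.12 -12.82] [0.44476919 0.09958275 0.04708305]
[0.45030174 0.1239349  0.02      ]
0.06723373539592094 2.2588979060537713
```

View pics/c4.png

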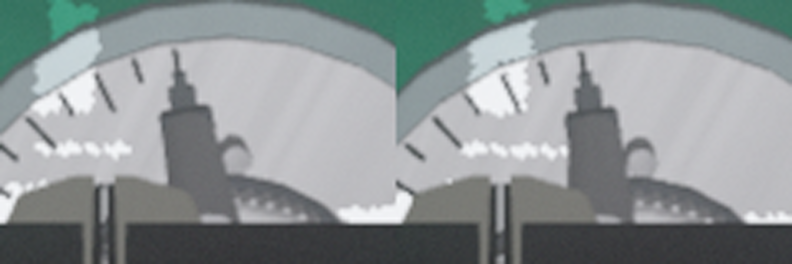

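Both views match: a 16 N push did not move the pointer, so the lever is home. I'll back off, lift and move to the left side of the post.

```bash
python3 -m pendant '[{"translation":[0,-3,0],"twist":[0,0,0],"grip":-1},{"translation":[0,-3,0],"twist":[0,0,0],"grip":-1},{"translation":[0,-3,-5],"twist":[0,0,0],"grip":-1},{"translation":[0,0,-20],"twist":[0,0,0],"grip":-1},{"translation":[0,0,-20],"twist":[0,0,0],"grip":-1},{"translation":[0,0,-20],"twist":[0,0,0],"grip":-1},{"translation":[0,0,-5],"twist":[0,0,0],"grip":-1},{"translation":[0,0,0],"twist":[0,0,0],"grip":-1},{"translation":[0,0,0],"twist":[0,0,0],"grip":-1},{"translation":[0,0,0],"twist":[0,0,0],"grip":-1}]'
cat >> geo.py <<'E'
import sys
if len(sys.argv)>2:  # post az, b
    a=float(sys.argv[1]); b=float(sys.argv[2])/1000
    r=np.array([np.cos(a),np.sin(a),0]); tl=np.array([np.sin(a),-np.cos(a),0])
    T=np.array([.493,.070,p[2]])+.052*r+b*tl
    W=np.c_[r,tl,[0,0,-1]]
    print('move tool mm',(X.T@(T-p)*1000).round(1),'twist',R.from_matrix(X.T@W).as_rotvec().round(3))
E
python3 geo.py 2.27 33
```

```text
t: 9.35
tool_pos: [0.4383, 0.1002, 0.1177]
orientation: [-1.522, -2.72, 0.096]
force: [0.5, 0.2, -0.5]
opening: 0.0008
az 2.122 axis in tool mm [-54.4  30.8  -1.5] tilt [-0.051 -0.042] F tool [-0.03  0.56  0.45] [0.43831378 0.10021982 0.11766361]
move tool mm [ 1.9 55.6 -3.7] twist [-0.066  0.005 -0.149]
```

```bash
python3 -m pendant '[{"translation":[0,14,-1],"twist":[-0.022,0,-0.05],"grip":-1},{"translation":[0,14,-1],"twist":[-0.022,0,-0.05],"grip":-1},{"translation":[0,14,0],"twist":[-0.022,0,-0.05],"grip":-1},{"translation":[0,14,0],"twist":[0,0,0],"grip":-1},{"translation":[0,0,0],"twist":[0,0,0],"grip":-1},{"translation":[0,0,0],"twist":[0,0,0],"grip":-1},{"translation":[0,0,0],"twist":[0,0,0],"grip":-1},{"translation":[0,0,0],"twist":[0,0,0],"grip":-1},{"translation":[0,0,0],"twist":[0,0,0],"grip":-1},{"translation":[0,0,0],"twist":[0,0,0],"grip":-1}]'
python3 geo.py 2.27 33
```

```text
t: 10.35
tool_pos: [0.4787, 0.1321, 0.1097]
orientation: [-1.315, -2.847, 0.012]
force: [-0.8, 0.8, 0.1]
opening: 0.0006
az 2.276 axis in tool mm [-56.5 -29.4   0.2] tilt [-0.008 -0.005] F tool [ 1.08 -0.08 -0.07] [0.47870748 0.13210931 0.1097261 ]
move tool mm [-4.8  3.9 -0. ] twist [-0.009 -0.002  0.006]
```

```bash
python3 -m pendant '[{"translation":[-5,4,0],"twist":[0,0,0],"grip":-1},{"translation":[0,0,0],"twist":[0,0,0],"grip":-1},{"translation":[0,0,16],"twist":[0,0,0],"grip":-1},{"translation":[0,0,16],"twist":[0,0,0],"grip":-1},{"translation":[0,0,16],"twist":[0,0,0],"grip":-1},{"translation":[0,0,16],"twist":[0,0,0],"grip":-1},{"translation":[0,0,0],"twist":[0,0,0],"grip":-1},{"translation":[0,-2.5,0],"twist":[0,0,0],"grip":-1},{"translation":[0,-2.5,0],"twist":[0,0,0],"grip":-1},{"translation":[0,-2,0],"twist":[0,0,0],"grip":-1}]'
python3 geo.py 2.27 24
```

```text
t: 11.35
tool_pos: [0.4829, 0.1256, 0.0474]
orientation: [-1.318, -2.851, 0.007]
force: [0.2, -0.2, 0.3]
opening: 0.0006
az 2.276 axis in tool mm [-48.9 -28.3   0.2] tilt [-0.003 -0.004] F tool [-0.27  0.05 -0.25] [0.48287359 0.12563822 0.04739289]
move tool mm [ 2.9 -4.   0. ] twist [-0.005  0.001  0.006]
```

```bash
python3 -m pendant '[{"translation":[1.5,-2.5,0],"twist":[0,0,0],"grip":-1},{"translation":[1.5,-2.5,0],"twist":[0,0,0],"grip":-1},{"translation":[1.4,-3.1,0],"twist":[0,0,-0.06],"grip":-1},{"translation":[1.4,-3.1,0],"twist":[0,0,-0.06],"grip":-1},{"translation":[1.4,-3.1,0],"twist":[0,0,-0.06],"grip":-1},{"translation":[1.4,-3.1,0],"twist":[0,0,-0.06],"grip":-1},{"translation":[1.4,-3.1,0],"twist":[0,0,-0.06],"grip":-1},{"translation":[1.4,-3.1,0],"twist":[0,0,-0.06],"grip":-1},{"translation":[1.4,-3.1,0],"twist":[0,0,-0.06],"grip":-1},{"translation":[1.4,-3.1,0],"twist":[0,0,-0.06],"grip":-1}]'
python3 geo.py 2.77 24
```

```text
t: 12.35
tool_pos: [0.458, 0.1145, 0.0546]
orientation: [0.572, 3.075, 0.008]
force: [1.8, 2.4, 0.3]
opening: 0.0004
az 2.774 axis in tool mm [-48.7 -29.    0.4] tilt [0.014 0.003] F tool [-0.84  2.9  -0.28] [0.45799062 0.11454029 0.05463528]
move tool mm [ 3.2 -4.8 -0.1] twist [0.008 0.012 0.004]
```

```bash
python3 -m pendant '[{"translation":[1.7,-3.5,1],"twist":[0,0,-0.06],"grip":-1},{"translation":[1.7,-3.5,1],"twist":[0,0,-0.06],"grip":-1},{"translation":[1.7,-3.5,1],"twist":[0,0,-0.06],"grip":-1},{"translation":[1.7,-3.5,1],"twist":[0,0,-0.06],"grip":-1},{"translation":[1.7,-3.5,1],"twist":[0,0,-0.06],"grip":-1},{"translation":[1.7,-3.5,1],"twist":[0,0,-0.06],"grip":-1},{"translation":[1.7,-3.5,1],"twist":[0,0,-0.06],"grip":-1},{"translation":[1.7,-3.5,1],"twist":[0,0,-0.06],"grip":-1},{"translation":[1.7,-3.5,1],"twist":[0,0,-0.06],"grip":-1},{"translation":[0,0,0],"twist":[0,0,0],"grip":-1}]'
python3 geo.py 3.3 24;  python3 -c "
from h import *
im,d,i=snap('wrist','w5')
b=im[100:260,200:440,::-1]
cv2.imwrite('pics/c5.png',cv2.resize(b,None,fx=3.3,fy=3.3,interpolation=2))"
```

```text
t: 13.35
tool_pos: [0.443, 0.0939, 0.0549]
orientation: [-0.31, 3.095, 0.025]
force: [-1.1, 0.5, 0.2]
opening: 0.0005
az 3.341 axis in tool mm [-44.2 -33.3   1. ] tilt [0.029 0.019] F tool [ 1.    0.68 -0.25] [0.44301879 0.09386815 0.05490238]
move tool mm [ 6.7 -7.2 -0.3] twist [0.014 0.032 0.041]
```

View pics/c5.png

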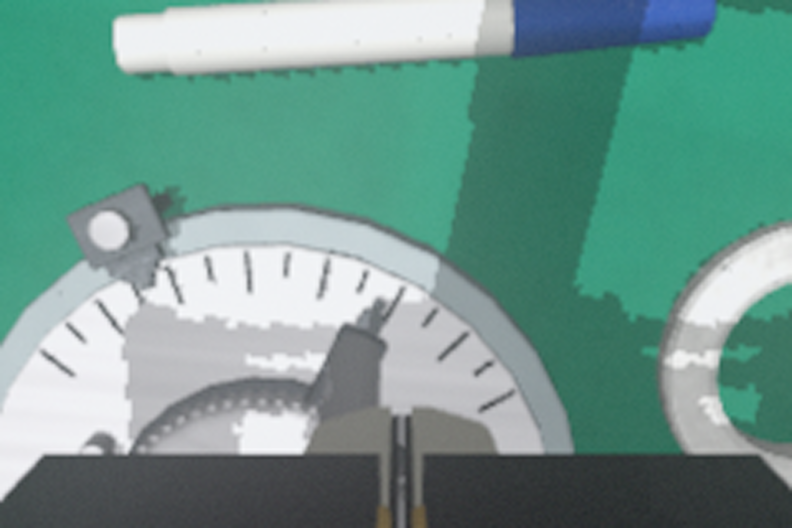

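The wrist view shows the pointer tip at about (383,300) and the tab tip at about (145,290), with the tab still undisturbed. Now the numbers.

```bash
cat > ang.py <<'E'
from h import *
def ang(w,pt,tb,c=(.493,.0715)):
  for k in range(2):
    o=[]
    for u,v in (pt,tb):
      p=at_z(w,u,v,.02); q=p[:2]-c; o.append((p.round(4),np.hypot(*q).round(4),(np.arctan2(q[1],q[0])%(2*np.pi)).round(4)))
    if k==0:
      # refine centre so that radii are 66 / 68
      from scipy.optimize import least_squares
      P=[x[0][:2] for x in o]; c=least_squares(lambda c:[np.hypot(*(P[0]-c))-.066,np.hypot(*(P[1]-c))-.068],c).x
    print(k,np.round(c,4),o,'diff',o[1][2]-o[0][2])
E
python3 - <<'E'
from ang import *
f=lambda u,v:(200+u/3.3,100+v/3.3)
ang(load('w5'),f(383,300),f(145,290))
g=lambda u,v:(275+u/5,150+v/5)
ang(load('w1'),g(380,90),g(163,210))
E
```

```text
0 [0.4965 0.0735] [(array([0.4324, 0.0894, 0.02  ]), np.float64(0.0632), np.float64(2.8544)), (array([0.4409, 0.0343, 0.02  ]), np.float64(0.064), np.float64(3.7616))] diff 0.9072
1 [0.4965 0.0735] [(array([0.4324, 0.0894, 0.02  ]), np.float64(0.066), np.float64(2.8984)), (array([0.4409, 0.0343, 0.02  ]), np.float64(0.068), np.float64(3.7561))] diff 0.8576999999999999
0 [0.4941 0.0743] [(array([0.4303, 0.0913, 0.02  ]), np.float64(0.0658), np.float64(2.8353)), (array([0.4398, 0.0333, 0.02  ]), np.float64(0.0655), np.float64(3.7646))] diff 0.9293
1 [0.4941 0.0743] [(array([0.4303, 0.0913, 0.02  ]), np.float64(0.066), np.float64(2.8803)), (array([0.4398, 0.0333, 0.02  ]), np.float64(0.068), np.float64(3.7886))] diff 0.9083000000000001
```

```bash
python3 -m pendant '[{"translation":[1.2,-2.4,0.5],"twist":[0,0.004,0],"grip":-1},{"translation":[1.1,-2.5,0.5],"twist":[0,0.004,0],"grip":-1},{"translation":[0.9,-2.5,0.5],"twist":[0,0.004,0],"grip":-1},{"translation":[0.8,-2.6,0.5],"twist":[0,0.004,0],"grip":-1},{"translation":[0.6,-2.6,0.5],"twist":[0,0.004,0],"grip":-1},{"translation":[0.5,-2.7,0.5],"twist":[0,0.004,0],"grip":-1},{"translation":[0.4,-2.7,0.5],"twist":[0,0.004,0],"grip":-1},{"translation":[0.2,-2.7,0.5],"twist":[0,0,0],"grip":-1},{"translation":[0,-2.7,0.5],"twist":[0,0,0],"grip":-1},{"translation":[0,-2.7,0.5],"twist":[0,0,0],"grip":-1}]'
python3 geo.py 3.4 15;  python3 -c "
from h import *
im,d,i=snap('wrist','w6')
b=im[100:260,200:440,::-1]
cv2.imwrite('pics/c6.png',cv2.resize(b,None,fx=3.3,fy=3.3,interpolation=2))"
```

```text
t: 14.4
tool_pos: [0.4408, 0.0693, 0.054]
orientation: [0.302, -3.124, -0.031]
force: [-4.9, 2.0, 8.8]
opening: 0.0003
az 3.335 axis in tool mm [-51.4  -9.3  -0.2] tilt [-0.005  0.019] F tool [ 4.4   3.06 -8.78] [0.44080566 0.06931949 0.05402665]
move tool mm [1.5 2.2 0. ] twist [ 0.02  -0.    -0.065]
```

View pics/c6.png

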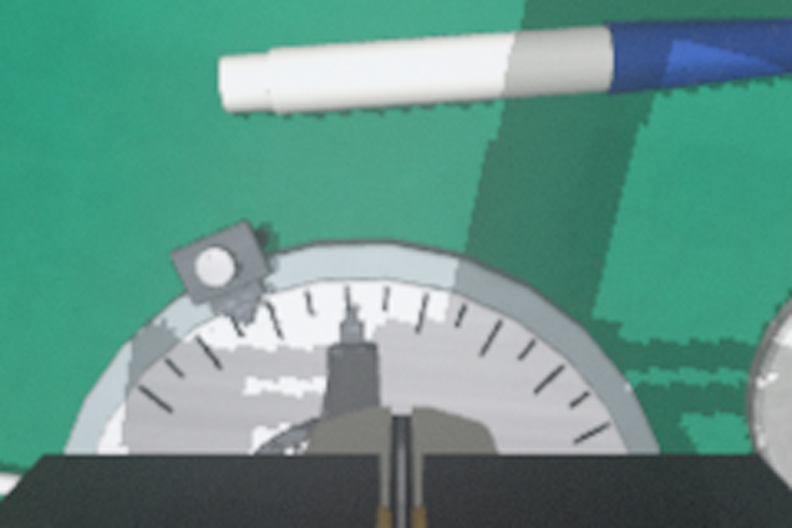

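The pointer tip is at about (350,305) and the tab tip at about (242,324).

```bash
python3 - <<'E'
from ang import *
f=lambda u,v:(200+u/3.3,100+v/3.3)
w=load('w6'); ang(w,f(350,303),f(243,324))
for c in ((.493,.0715),(.495,.074)):
  print([proj(w,(c[0]+r*np.cos(a),c[1]+r*np.sin(a),.02)) for r,a in ((.066,3.3),(.068,3.76))])
im=w['im'][175:235,240:340,::-1]
cv2.imwrite('pics/c7.png',cv2.resize(im,None,fx=8,fy=8,interpolation=2))
E
```

```text
0 [0.4944 0.0753] [(array([0.4309, 0.0574, 0.02  ]), np.float64(0.0636), np.float64(3.3642)), (array([0.4407, 0.0336, 0.02  ]), np.float64(0.0646), np.float64(3.7683))] diff 0.4041000000000001
1 [0.4944 0.0753] [(array([0.4309, 0.0574, 0.02  ]), np.float64(0.066), np.float64(3.4153)), (array([0.4407, 0.0336, 0.02  ]), np.float64(0.068), np.float64(3.8008))] diff 0.3855000000000004
[(np.float64(311.4139314432296), np.float64(188.83756313334584)), (np.float64(272.30633752955134), np.float64(194.0703161618038))]
[(np.float64(314.1059562027109), np.float64(191.89867378424694)), (np.float64(275.09613725224057), np.float64(197.11272987984586))]
```

View pics/c7.png

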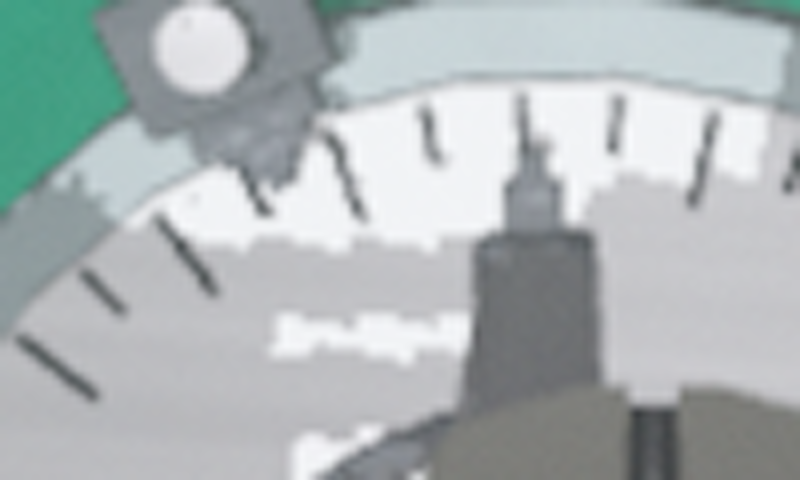

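```bash
cat > fit6.py <<'E'
from h import *
from scipy.optimize import least_squares
w=load('w6')
A={14:(20,340),13:(83,272),12:(160,218),10:(330,138),9:(427,110),8:(520,95),7:(618,98),6:(712,115)}
B={0:(608,425),1:(588,393),2:(562,367),3:(535,342),4:(500,322),5:(465,305)}
px={k:(240+u/8,175+v/8) for k,(u,v) in A.items()}; px.update({k:(200+u/3.3,100+v/3.3) for k,(u,v) in B.items()})
K=np.array(sorted(px)); P=np.array([at_z(w,*px[k],.016)[:2] for k in K])
def res(x):
    cx,cy,r,a0,p=x; a=a0+p*K; return (P-np.c_[cx+r*np.cos(a),cy+r*np.sin(a)]).ravel()
s=least_squares(res,[.494,.073,.07,2.3,.12]); print(s.x.round(4),'rms',np.sqrt((s.fun**2).mean()))
c=s.x[:2]; r=s.x[2]
for n,u,v in (('ptr',540,140),('tab',283,188)):
    q=at_z(w,240+u/8,175+v/8,.02)[:2]-c; a=np.arctan2(q[1],q[0])%(2*np.pi); print(n,np.hypot(*q),a,(a-s.x[3])/s.x[4])
q=at_z(w,240+200/8,175+48/8,.027)[:2]-c; print('screw',np.hypot(*q),np.arctan2(q[1],q[0])%(2*np.pi))
E
python3 fit6.py
```

```text
[0.4971 0.0729 0.0707 2.2947 0.1358] rms 0.00018742744874781782
ptr 0.06733720384818416 3.3541962609433016 7.800574362237887
tab 0.06796444347331194 3.7328882332824422 10.588819239574377
screw 0.0844574494438471 3.7313428931066754
```

The tick fit is good: RMS 0.19 mm, and a pitch of 0.1358 rad means 14 divisions span 1.9 rad. It puts the pointer at 1.06 rad and the tab at 1.438 rad, so 0.378 rad remains. I'll push about 0.25 rad.

```bash
python3 -m pendant '[{"translation":[0.6,-2.6,0],"twist":[0,0,-0.05],"grip":-1},{"translation":[0.6,-2.6,0],"twist":[0,0,-0.05],"grip":-1},{"translation":[0.6,-2.6,0],"twist":[0,0,-0.05],"grip":-1},{"translation":[0.6,-2.6,0],"twist":[0,0,-0.05],"grip":-1},{"translation":[0.6,-2.6,0],"twist":[0,0,-0.05],"grip":-1},{"translation":[0,0,0],"twist":[0,0,0],"grip":-1},{"translation":[0,0,0],"twist":[0,0,0],"grip":-1},{"translation":[0,0,0],"twist":[0,0,0],"grip":-1},{"translation":[0,0,0],"twist":[0,0,0],"grip":-1},{"translation":[0,0,0],"twist":[0,0,0],"grip":-1}]'
python3 geo.py
cat > pol.py <<'E'
from h import *
import sys
# polar rectification at z, centre c; rows r (mm), cols ring angle
def pol(w,z,c=(.4971,.0729),a0=2.2947,A=np.arange(.9,1.6,.005),r=np.arange(50,86,.5)):
    mx=np.zeros((len(r),len(A)),np.float32); my=mx.copy()
    for i,R_ in enumerate(r):
        for j,a in enumerate(A):
            mx[i,j],my[i,j]=proj(w,(c[0]+R_/1000*np.cos(a0+a),c[1]+R_/1000*np.sin(a0+a),z))
    g=cv2.cvtColor(w['im'],cv2.COLOR_RGB2GRAY)
    return cv2.remap(g,mx,my,cv2.INTER_LINEAR),A,r
if __name__=='__main__':
    for f in sys.argv[1:]:
        G,A,r=pol(load(f),.02)
        print(f,'cols',A[::4].round(2)[[0,-1]])
        for R_ in (56,58,60,62,64,65,66,67,69,70,72,74,78): print(R_,' '.join('%3d'%x for x in G[np.argmin(abs(r-R_))][::3]))
E
python3 -c "
from h import *
snap('wrist','w7')"; python3 pol.py w6 w7
```

```text
t: 15.45
tool_pos: [0.4429, 0.0554, 0.0544]
orientation: [-0.691, 3.064, 0.034]
force: [-0.8, 2.2, 2.2]
opening: 0.0005
az 3.585 axis in tool mm [-51.5  -8.4   0.1] tilt [-0.005  0.021] F tool [-0.25  2.39 -2.1 ] [0.44288168 0.05544957 0.05440741]
w6 cols [0.9  1.58]
56 199 199 200 200 193 149 107 111 113 115 116 115 114 114 114 120 123 122 113 127 181 197 196 196 195 194 194 193 192 192 192 192 193 194 193 193 193 193 193 192 194 224 240 243 222 201 194
58 198 199 198 198 198 170 116 102 102 105 109 112 112 110 110 111 125 128 137 169 192 198 198 212 220 205 196 196 195 194 194 193 192 191 191 191 191 191 192 193 193 192 192 194 192 193 194
60 199 199 199 199 199 198 199 218 224 173 141 143 142 144 143 165 228 239 242 243 243 243 242 242 243 243 242 235 228 207 195 195 197 205 198 193 192 191 192 191 190 191 191 191 191 192 191
62 200 200 201 200 200 199 219 240 239 180 147 159 157 151 145 178 235 243 243 243 244 243 243 243 243 243 243 244 243 235 227 231 238 243 241 227 210 197 192 191 191 190 189 190 190 191 190
64 212 204 201 200 233 243 243 243 241 208 176 145 144 146 170 219 2
[... 3453 characters left out ...]
244 244 244 243 244 244 187 172 241 244 243 244 244 244 238 173 199 244 232 184 157 161 175 181 146 213 244 244 244 244 244 244
72 199 204 238 227 178 220 243 243 243 243 244 242 221 170 233 243 244 244 244 243 243 211 195 241 243 244 244 244 244 239 178 177 177 158 153 158 150 158 152 141 209 242 243 243 243 244 244
74 149 168 190 197 201 201 193 201 194 180 184 191 192 197 199 191 186 197 203 203 198 192 189 190 187 183 187 189 190 174 174 171 153 151 159 155 148 150 159 157 152 165 181 191 197 188 193
78 161 185 209 210 210 210 210 211 211 211 210 209 209 209 209 209 210 210 210 210 211 211 211 211 211 211 213 204 166 152 138 135 140 139 141 136 136 140 140 136 140 139 147 164 181 208 210
```

The ticks stay fixed between the frames. The pointer is now at about 1.324 rad and the tab at about 1.433 rad, so 0.11 rad is left. I'll continue with finer pushes.

```bash
python3 -m pendant '[{"translation":[0.2,-0.8,0],"twist":[0,0,-0.015],"grip":-1},{"translation":[0.2,-0.8,0],"twist":[0,0,-0.015],"grip":-1},{"translation":[0.2,-0.8,0],"twist":[0,0,-0.015],"grip":-1},{"translation":[0.2,-0.8,0],"twist":[0,0,-0.015],"grip":-1},{"translation":[0.2,-0.8,0],"twist":[0,0,-0.015],"grip":-1},{"translation":[0,0,0],"twist":[0,0,0],"grip":-1},{"translation":[0,0,0],"twist":[0,0,0],"grip":-1},{"translation":[0,0,0],"twist":[0,0,0],"grip":-1},{"translation":[0,0,0],"twist":[0,0,0],"grip":-1},{"translation":[0,0,0],"twist":[0,0,0],"grip":-1}]'
python3 geo.py
cat > meas.py <<'E'
from pol import *
f=sys.argv[1]
if len(sys.argv)>2: snap('wrist',f)
A=np.arange(1.2,1.6,.002); G,A,r=pol(load(f),.02,A=A)
G=G.astype(float)
def band(R_,lo,hi,th):
    g=G[np.argmin(abs(r-R_))]; m=(A>lo)&(A<hi)&(g<th); 
    return (A[m].min().round(3),A[m].max().round(3),((A[m].min()+A[m].max())/2).round(4)) if m.any() else None
print('lever',[(R_,band(R_,1.2,1.55,160)) for R_ in (55,56,57)])
print('block',[(R_,band(R_,1.25,1.55,195)) for R_ in (60.5,61,61.5,62,62.5,63)])
print('ptr r64-67'); 
for R_ in (64,64.5,65,65.5,66,66.5,67,67.5,68,68.5,69,70): print(R_,' '.join('%3d'%x for x in G[np.argmin(abs(r-R_))][(A>1.3)&(A<1.53)][::4]))
print('tab78',band(78,1.25,1.59,175),'76',band(76,1.25,1.59,175))
E
python3 meas.py w8 1; python3 meas.py w7 | grep -v '^[67]'
```

```text
t: 16.5
tool_pos: [0.4441, 0.0515, 0.0544]
orientation: [-0.816, 3.032, 0.034]
force: [0.8, 3.6, 2.0]
opening: 0.0006
az 3.667 axis in tool mm [-51.5  -8.5   0.2] tilt [-0.004  0.022] F tool [-2.52  2.79 -1.95] [0.44413734 0.05151812 0.05441427]
lever [(55, (np.float64(1.294), np.float64(1.516), np.float64(1.405))), (56, (np.float64(1.296), np.float64(1.512), np.float64(1.404))), (57, (np.float64(1.296), np.float64(1.506), np.float64(1.401)))]
block [(60.5, (np.float64(1.354), np.float64(1.45), np.float64(1.402))), (61, (np.float64(1.352), np.float64(1.45), np.float64(1.401))), (61.5, (np.float64(1.348), np.float64(1.448), np.float64(1.398))), (62, (np.float64(1.346), np.float64(1.448), np.float64(1.397))), (62.5, (np.float64(1.344), np.float64(1.448), np.float64(1.396))), (63, (np.float64(1.344), np.float64(1.446), np.float64(1.395)))]
ptr r64-67
64 244 244 244 244 231 208 162 149 159 159 155 146 147 147 146 158 171 188 213 234 243 244 244 244 244 244 244 244 244
64.5 244 244 244 244 231 207 161 155 177 176 166 150 148 147 147 174 197 217 229 238 243 244 244 244 244 244 244 244 244

[... 1354 characters left out ...]
.float64(1.438), np.float64(1.33))), (56, (np.float64(1.222), np.float64(1.436), np.float64(1.329))), (57, (np.float64(1.226), np.float64(1.434), np.float64(1.33)))]
block [(60.5, (np.float64(1.282), np.float64(1.378), np.float64(1.33))), (61, (np.float64(1.28), np.float64(1.376), np.float64(1.328))), (61.5, (np.float64(1.278), np.float64(1.376), np.float64(1.327))), (62, (np.float64(1.274), np.float64(1.376), np.float64(1.325))), (62.5, (np.float64(1.276), np.float64(1.376), np.float64(1.326))), (63, (np.float64(1.28), np.float64(1.376), np.float64(1.328)))]
ptr r64-67
tab78 (np.float64(1.318), np.float64(1.554), np.float64(1.436)) 76 (np.float64(1.336), np.float64(1.52), np.float64(1.428))
```

```bash
python3 -m pendant '[{"translation":[0.1,-0.3,0],"twist":[0,0,-0.005],"grip":-1},{"translation":[0.1,-0.3,0],"twist":[0,0,-0.005],"grip":-1},{"translation":[0.1,-0.3,0],"twist":[0,0,-0.005],"grip":-1},{"translation":[0.1,-0.3,0],"twist":[0,0,-0.005],"grip":-1},{"translation":[0,0,0],"twist":[0,0,0],"grip":-1},{"translation":[0,0,0],"twist":[0,0,0],"grip":-1},{"translation":[0,0,0],"twist":[0,0,0],"grip":-1},{"translation":[0,0,0],"twist":[0,0,0],"grip":-1},{"translation":[0,0,0],"twist":[0,0,0],"grip":-1},{"translation":[0,0,0],"twist":[0,0,0],"grip":-1}]'
python3 geo.py; python3 meas.py w9 1
```

```text
t: 17.55
tool_pos: [0.4445, 0.0503, 0.0544]
orientation: [-0.849, 3.022, 0.034]
force: [-0.1, 2.7, 2.1]
opening: 0.0005
az 3.689 axis in tool mm [-51.6  -8.4   0.2] tilt [-0.004  0.022] F tool [-1.29  2.38 -2.  ] [0.44454374 0.05026583 0.05444265]
lever [(55, (np.float64(1.314), np.float64(1.534), np.float64(1.424))), (56, (np.float64(1.318), np.float64(1.528), np.float64(1.423))), (57, (np.float64(1.322), np.float64(1.526), np.float64(1.424)))]
block [(60.5, (np.float64(1.368), np.float64(1.472), np.float64(1.42))), (61, (np.float64(1.372), np.float64(1.472), np.float64(1.422))), (61.5, (np.float64(1.374), np.float64(1.472), np.float64(1.423))), (62, (np.float64(1.376), np.float64(1.47), np.float64(1.423))), (62.5, (np.float64(1.374), np.float64(1.47), np.float64(1.422))), (63, (np.float64(1.348), np.float64(1.47), np.float64(1.409)))]
ptr r64-67
64 244 244 243 243 234 213 174 174 182 186 174 159 145 141 142 145 146 148 153 173 200 224 238 244 244 244 244 244 244
64.5 244 244 244 243 234 216 177 181 197 211 203 186 158 146 142 145 146 149 162 191 223 237 242 244 244 243 244 244 244

[... 621 characters left out ...]
38 227 185 177 197 223 235 236 221 196 175 164 170 188 218 233 233 217 174 159 171 219 237 244 244
68 244 244 243 243 238 226 182 174 196 226 239 242 235 215 197 181 183 193 212 231 235 222 182 160 171 223 237 243 243
68.5 243 243 244 244 239 224 180 169 196 226 239 244 243 231 213 192 186 185 193 223 236 228 191 156 169 226 239 243 243
69 243 243 243 244 238 219 174 166 203 228 240 242 238 226 207 183 167 163 173 211 229 225 192 150 173 226 241 243 243
70 243 244 243 243 240 215 165 160 219 237 243 239 218 192 173 164 154 149 153 171 191 192 175 140 182 227 244 244 244
tab78 (np.float64(1.316), np.float64(1.552), np.float64(1.434)) 76 (np.float64(1.342), np.float64(1.52), np.float64(1.431))
```

```bash
python3 -m pendant '[{"translation":[0.1,-0.25,0],"twist":[0,0,-0.005],"grip":-1},{"translation":[0.1,-0.25,0],"twist":[0,0,-0.005],"grip":-1},{"translation":[0,0,0],"twist":[0,0,0],"grip":-1},{"translation":[0,0,0],"twist":[0,0,0],"grip":-1},{"translation":[0,0,0],"twist":[0,0,0],"grip":-1},{"translation":[0,0,0],"twist":[0,0,0],"grip":-1},{"translation":[0,0,0],"twist":[0,0,0],"grip":-1},{"translation":[0,0,0],"twist":[0,0,0],"grip":-1},{"translation":[0,0,0],"twist":[0,0,0],"grip":-1},{"translation":[0,0,0],"twist":[0,0,0],"grip":-1}]'
python3 geo.py; python3 meas.py w10 1
```

```text
t: 18.6
tool_pos: [0.4447, 0.0497, 0.0544]
orientation: [-0.865, 3.017, 0.034]
force: [0.7, 2.6, 1.2]
opening: 0.0005
az 3.7 axis in tool mm [-51.7  -8.4   0.3] tilt [-0.004  0.022] F tool [-1.97  1.89 -1.15] [0.44467695 0.04972437 0.05442597]
lever [(55, (np.float64(1.32), np.float64(1.548), np.float64(1.434))), (56, (np.float64(1.326), np.float64(1.546), np.float64(1.436))), (57, (np.float64(1.332), np.float64(1.538), np.float64(1.435)))]
block [(60.5, (np.float64(1.386), np.float64(1.482), np.float64(1.434))), (61, (np.float64(1.386), np.float64(1.482), np.float64(1.434))), (61.5, (np.float64(1.386), np.float64(1.482), np.float64(1.434))), (62, (np.float64(1.384), np.float64(1.48), np.float64(1.432))), (62.5, (np.float64(1.36), np.float64(1.48), np.float64(1.42))), (63, (np.float64(1.35), np.float64(1.48), np.float64(1.415)))]
ptr r64-67
64 244 243 243 244 243 222 188 162 167 195 189 177 159 150 144 143 145 147 148 156 171 195 218 235 242 244 244 244 244
64.5 243 244 244 243 244 224 190 170 178 209 215 208 190 164 148 142 145 147 148 175 200 226 235 241 243 244 244 244 244
65 243 
[... 614 characters left out ...]
36 218 176 180 202 232 240 240 231 217 199 179 176 183 198 223 229 217 179 154 172 226 239 244 243
68 243 243 243 243 237 219 178 180 202 231 240 241 235 227 213 196 188 191 205 227 232 216 180 146 170 225 240 244 243
68.5 244 243 243 243 237 223 181 180 201 230 239 243 243 238 223 203 187 185 196 222 234 224 194 152 178 226 241 244 244
69 244 244 243 243 237 222 177 176 199 229 240 241 237 225 206 185 169 167 179 208 224 219 194 150 183 227 243 244 244
70 244 244 244 244 236 214 165 163 198 228 240 235 213 185 171 164 160 159 163 174 179 179 165 135 190 226 243 243 244
tab78 (np.float64(1.314), np.float64(1.556), np.float64(1.435)) 76 (np.float64(1.342), np.float64(1.52), np.float64(1.431))
```

The pointer is at about 1.431 rad against 1.434 rad for the tab, about 0.2 mm short of it, so I'm stopping here. I'll back off leftward, lift clear and check.

```bash
python3 -m pendant '[{"translation":[0,3,0],"twist":[0,0,0],"grip":-1},{"translation":[0,4,0],"twist":[0,0,0],"grip":-1},{"translation":[0,5,0],"twist":[0,0,0],"grip":-1},{"translation":[0,0,-10],"twist":[0,0,0],"grip":-1},{"translation":[0,0,-25],"twist":[0,0,0],"grip":-1},{"translation":[0,0,-30],"twist":[0,0,0],"grip":-1},{"translation":[0,0,-30],"twist":[0,0,0],"grip":-1},{"translation":[0,0,-30],"twist":[0,0,0],"grip":-1},{"translation":[0,0,0],"twist":[0,0,0],"grip":-1},{"translation":[0,0,0],"twist":[0,0,0],"grip":-1}]'
python3 geo.py; python3 - <<'E'
from h import *
im,d,i=snap('wrist','w11')
u,v=map(int,proj(i,(.4445,.037,.02))); print(u,v,im.shape)
y0=max(0,v-40);x0=max(0,u-60)
a=cv2.resize(im[y0:y0+80,x0:x0+120,::-1],None,fx=5,fy=5,interpolation=2)
cv2.imwrite('pics/c11.png',a); print(x0,y0)
E
```

```text
t: 19.65
tool_pos: [0.4358, 0.0567, 0.1863]
orientation: [0.866, -3.018, -0.029]
force: [0.0, -0.1, -0.5]
opening: 0.0003
az 3.701 axis in tool mm [-55.5 -19.1  -0.2] tilt [-0.007  0.018] F tool [ 0.06 -0.15  0.53] [0.43578161 0.05673022 0.18625932]
299 173 (400, 640, 3)
239 133
```

View pics/c11.png

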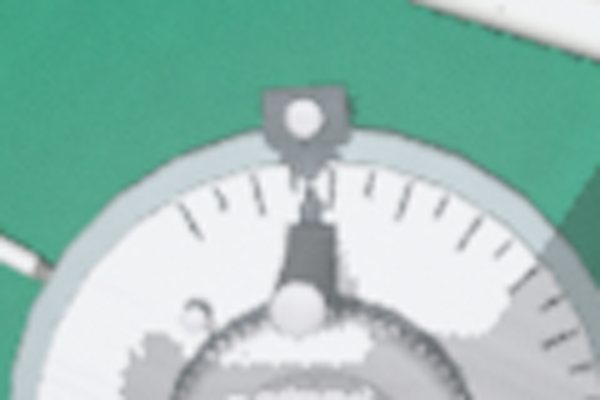

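The pointer at (310,182) lines up with the tab tip at (308,173), the tab is square on the rim, and the hand is clear. I'm handing the job in.

```bash
python3 -c "
from plant import robot
print(robot.close_job())"
```

```text
the job is handed in; nothing more can be done
None
```

The iris unit is set to its tab, and I handed the job in at about 20 s of the 54 s allowed.

**What I did:** With the fingers shut, I pushed the post left to its end stop. An extra push of about 16 N sideways (about 20 N in all) did not move the pointer, so the lever was home. I then lifted over the post and pushed it back from the other side in shrinking steps, checking the wrist camera against the scale ticks each time. Then I backed off and lifted clear.

**Last checks:**
- **Alignment:** The pointer was at about 1.431 rad and the tab tip at about 1.434 rad, so it stopped roughly 0.2 mm short and I never measured it past the tab. That gap is about the size of the measuring error. After the hand lifted clear, the picture still showed them aligned.
- **Tab and hand:** The tab measured 1.43–1.44 rad throughout, so it did not shift. At the end the hand was clear, with the force near zero.
- **Loose things:** I never touched them on purpose, and those in view looked undisturbed. I did not compare their positions before and after.

**What disagreed:**
- **Camera positions:** The wrist and top cameras put the unit's position 3–4 mm apart, so I relied on the fit to the scale ticks (0.19 mm RMS).
- **Forces:** Besides the extra push at the stop, which was firmer than the rest, the force was about 10 N at one point during the return push. Both were well under the limits.

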